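# Square a plaque blank in the marking booth

### The arm

A 6-joint arm with a two-finger parallel gripper is mounted at the origin on the work surface. World frame = base frame: x ahead of the robot, y to its left, z up, the work surface at z = 0. Lengths are in m, angles in degrees, forces in N, time in s.
With the tool pointing down it reaches from about 0.4 to 0.825 m from the base axis. Payload 7 kg.
Tool frame: the origin (TCP) lies midway between the tips of the shut fingers; the grasp point (between the pads) lies 19 mm behind it; z points along the fingers, x is the direction in which the jaws open and shut, and the axes are right-handed (so a half turn about z gives the same grasp; the last joint's range is limited). The gripper opens to 88 mm and grips with 3 to 60 N. Pads are 19 mm wide; open, the fingers measure 130 mm over their backs; the gripper's body (78 mm by 193 mm) begins 47 mm behind the grasp point.
Start: joints at [-60.671, 20.546, 0.682, 0, -70.136, -16.507], TCP at [0.15, -0.658, 0.227] pointing down, gripper open.
Joint ranges: [-176.03, 176.03], [-82.01, 121.73], [-58.28, 71.71], [-173.87, 95.51], [-174.79, -0.11], [-173.66, 173.66]. Speed limits (degrees/s): [136.94, 136.94, 172.46, 180, 180, 180].

### API

Orientations are given as [roll, pitch, yaw] about the fixed x, y, z axes, in that order (R = Rz(yaw) Ry(pitch) Rx(roll)).
In Python, from plant import ctrl, vision, nets gives the robot as it stands.
- The arm moves only by the shell command python3 -m jog 'ROWS'. ROWS is text: rows parted by semicolons, each of 7 numbers parted by spaces: the turn, a rotation vector about the tool's x, y, z in units of 0.1 rad (1.0 is 0.1 rad), then the shift along the tool's x, y, z in units of 4 cm (1.0 is 4 cm), then the opening, from -1 (shut) to 1 (fully open). In form: rx ry rz x y z jaw; .... A call has 1 to 8 rows; each row shifts and turns the commanded pose from where the row before left it, along the tool's axes as they then stand; what a row does not reach is not made up. A row lasts 1/8 s, in which the tool goes at most 62.5 mm and 10.7 degrees, less where a joint would pass 70% of its speed; a pose out of reach is approached as far as the arm can. A call with a number of a shift or a turn outside -1 to 1 is refused whole. A call with a gripper value outside its range is refused whole. The fingers move at their own pace and stop on an object; the grip force is fixed at half the most. Time passes only in rows, so rows that do not move let the fingers close. It gives the time, the measured TCP pose, the force and the opening at its end, in the units of the state.
- ctrl.get_obs(): the state, without advancing time (a new reading comes with each control period).
- vision.snapshot(name): name is "side" or "top"; returns (picture, depth): 400x640x3 uint8, red, green, blue; 400x640 float32, m along the optical axis (not along the pixel's ray), 0 where there is no reading.
- vision.camera_info(name): a dict with "camera_matrix" (3x3 intrinsics, pixels), "D" ([k1, k2, p1, p2, k3] as OpenCV has them; the pictures are not rectified), "camera_from_world" (4x4, takes a point from world to camera coordinates). Camera axes: x right, y down, z forward; pixel columns grow to the right and rows downward; lengths in m; the calibration is good to about 2 mm. A picture is of the moment at which its call begins. camera_info takes no time and is no camera call.
- ctrl.close_job(): hands the job in, once; it reports no verdict.
Trained networks look in the newest picture that a camera, given by its name, has taken for a name from the list of things; names that differ only in an ending like _2 or _b are one class to them, and where a whole thing is asked for, a point or a joint stands for the part that bears it (a point fixed in the world has none). Each returns a list of dicts, best first, with "score" (0 to 1); they miss things now and then, are a little off and sometimes report something else, mostly with a low value. They report only what shows in the picture. A call takes as long as a camera call. They do not tell look-alikes from the thing itself.
- nets.boxes_of(target, camera): "location" ([x, y, z] in m, in world coordinates, good to about 4 mm: the middle of the surface that is visible of it).
The state is a dict: "clock": time; "joint_pos": joint angles; "qvel": joint speeds; "tau": joint torques, N m; "tool_pos": TCP position; "orientation": TCP orientation; "force": force on the tool from outside, world axes, zero at the start; "moment": the same for the moment, N m; "opening": finger opening in m.
Only numpy, scipy, OpenCV 4.12 (cv2) and the standard library are available. Lean on these libraries where they do the work, as an engineer would, in place of code of your own. Each camera call takes 0.05 s, during which the arm holds its last target.

### The job

Raise the marking booth's clear sash fully and leave it up. Then take the long wooden plaque blank, slide one end in flat on the deck under the sash, and press it into the corner so that its end bears squarely on the end stop and its long side on the side fence at the same time. Finish while gripping it and pushing it firmly against both stops, ready to be marked: do not let go, and leave the other things on the bench where they are.

Things in the scene. Friction and masses are not known exactly. Their poses are not given: they have to be found in the camera images.
- booth: Fixed marking booth: 8 mm deck 170 mm wide, clear walls and roof (122 mm high), open only in front, where a clear sash runs between two steel rails (200 mm high, 144 mm apart). Origin on the table, mid-width, in the sash plane; x points inward (front faces -x), y left seen from the front, z up. The deck reaches 50 mm out in front of the sash. A marking head hangs 52 mm above the deck.
- sash (a joint): Height of the sash in m: 0 fully down (18 mm gap over the deck), 0.075 fully up (93 mm gap). It slides vertically with some 8 N of friction and weighs about 0.35 kg, so lifting it takes about 12 N and it stays where it is left.
- sash_handle (a point): Middle of the sash's handle: a round steel bar 12 mm thick and 90 mm long, level, along the booth's y, standing 35 mm above the sash's upper edge (161 mm above the table when the sash is down); it moves with the sash. Free in front, behind and above.
- corner (a point): The inside corner at the level of the deck's top (8 mm over the table), where the faces of end stop and side fence meet; axes as the booth's. It lies 80 mm behind the sash plane and 30 mm left of the booth's middle. With the plaque blank home, its centre is 100 mm in front (-x), 24 mm right (-y) and 12 mm above this point.
- end_stop: Steel bar across the deck inside the booth, 95 mm wide, 30 mm high above the deck; its front face (facing the open front) is at booth x = 80 mm. Fixed to the booth; its origin and axes are the booth's.
- side_fence: Low steel fence on the left of the deck, 16 mm high above the deck, 100 mm long, from 20 mm in front of the sash plane back to the end stop; its working face looks right (-y) and lies at booth y = +30 mm. Fixed to the booth; its origin and axes are the booth's.
- plaque_centre (a point): Centre (half-way up) of the plaque blank: a plain light-wood bar 200 x 48 x 24 mm, about 0.16 kg, lying flat on the table right of the booth, x along its 200 mm length, y across its 48 mm width, z up. Both ends are alike. Home in the corner, 120 mm of it still stand out in front of the sash.
- offcut: Bystander, loose: short light-wood offcut, 75 x 48 x 24 mm, lying beside the plaque blank (same section but much shorter; not the work piece); origin at the centre of its underside.
- bowl: Bystander, loose: white bowl, 84 mm across, 40 mm high, right of the booth; origin at the centre of its underside.
- candle: Bystander, loose: squat yellow wax candle, 64 mm across, 60 mm high, left of the booth; origin at the centre of its underside.
- oil: Bystander, loose: green glass bottle, 56 mm across, 170 mm high; origin at the centre of its underside.
- dish: Bystander, loose: flat blue plate, 150 mm across, 20 mm high; origin at the centre of its underside.
- tin: Bystander, loose: brass-coloured tin, 84 mm across, 70 mm high; origin at the centre of its underside.
Not all that is in view belongs to the job. Of the things that look like the part that bears plaque_centre, the middle-sized one is meant.

How it is judged:
By the outcome, as a careful person would: the job done as asked, in the order asked, and still so for the second after the job is handed in, while the arm keeps its last pose, push and grip.
It also fails if it takes over 69 s, if anything falls off the work surface, if the arm or the gripper's body presses on something with over 40 N, if the wrist force passes 120 N, or if a joint passes its speed limit or range.

## Working session

There is one attempt and no reset: what is moved stays moved. The work goes in short steps, Python scripts to look and compute and a shell command to move; the robot and the scene stay as the last step left them, time stands still between calls to the robot, and variables do not carry over. Pictures are saved under pics/ and viewed, and the job is handed in when it is done.

```bash
ls; mkdir -p pics
python3 - <<'E'
from plant import ctrl, vision, nets
import cv2
print(ctrl.get_obs())
for n in ("side","top"):
    p,d=vision.snapshot(n)
    cv2.imwrite(f"pics/{n}0.png",p[:,:,::-1])
    i=vision.camera_info(n); print(n,i)
    for t in ["booth","sash","sash_handle","plaque_centre","offcut","end_stop","side_fence","bowl","candle","oil","dish","tin"]:
        print(t,[(round(r["score"],2),[round(float(x),3) for x in r["location"]]) for r in nets.boxes_of(t,n)])
E
```

```text
pics
{'clock': 0.0, 'joint_pos': array([-6.06709402e+01,  2.05910459e+01,  6.34961136e-01, -2.01601826e-02,
       -7.01358921e+01, -1.65082136e+01]), 'qvel': array([-0.00984961,  0.08902594, -0.05327967, -0.02664067,  0.08776154,
        0.04390932]), 'tau': array([ 7.57156317e-05, -5.82728899e+01,  2.93047071e+01,  6.99722975e+00,
        7.13873509e-03, -1.38826963e-04]), 'tool_pos': array([ 0.14966979, -0.65770498,  0.22563597]), 'orientation': array([-1.79992033e+02, -9.35711045e-02,  1.02813974e+02]), 'force': array([-0.08225697,  0.01148525, -0.56543487]), 'moment': array([-0.01061075, -0.00964441, -0.01357984]), 'opening': 0.08794826158520379}
side {'camera_matrix': array([[401.97172964,   0.        , 322.58551334],
       [  0.        , 401.97172964, 197.41281708],
       [  0.        ,   0.        ,   1.        ]]), 'D': array([-0.06112095,  0.        ,  0.        ,  0.        ,  0.        ]), 'camera_from_world': array([[-0.95254443,  0.30421981, -0.01045968,  0.46951297],
       [ 0.25075224,  0.76472382, -0.59356617, -0.05805696],
       [-0.17257582, -0.56802094, -0.804
[... 1197 characters left out ...]
+00,  0.00000000e+00,  0.00000000e+00,
         1.00000000e+00]])}
booth [(0.63, [0.629, 0.081, 0.118])]
sash [(0.97, [0.589, 0.075, 0.127]), (0.39, [0.632, 0.086, 0.124])]
sash_handle [(0.89, [0.589, 0.074, 0.127])]
plaque_centre [(0.88, [0.463, -0.257, 0.025]), (0.72, [0.559, -0.324, 0.024]), (0.61, [0.415, -0.42, 0.016]), (0.56, [0.182, -0.399, 0.03])]
offcut [(0.51, [0.558, -0.326, 0.024])]
end_stop []
side_fence []
bowl [(0.74, [0.703, -0.046, 0.02])]
candle [(0.8, [0.612, 0.222, 0.046])]
oil [(0.94, [0.62, 0.432, 0.111]), (0.57, [0.69, -0.236, 0.066])]
dish [(0.93, [0.484, 0.457, 0.011]), (0.48, [0.558, -0.32, 0.026]), (0.35, [0.589, 0.077, 0.129])]
tin [(0.65, [0.688, -0.236, 0.067])]
```

View pics/side0.png

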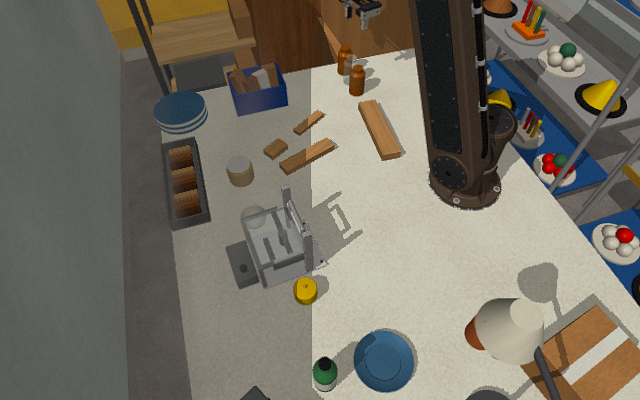

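View pics/top0.png

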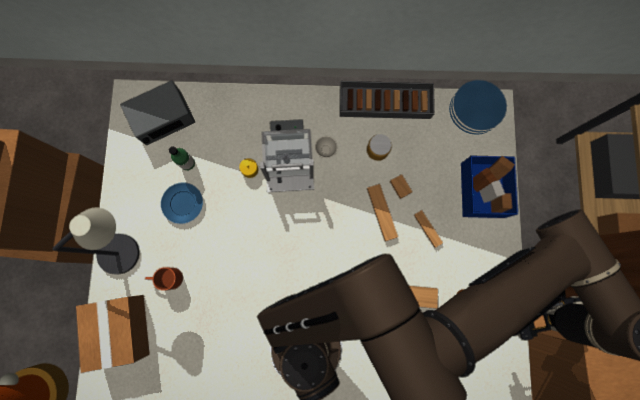

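The side view shows the booth at about (275,240), the 200 mm bar candidate at (307,156), a bigger bar at (380,130), a smaller bar at (310,122), and the offcut at (275,148). The top view shows the sash at about (288,165) and the bar at (382,212). Next I'll zoom in and measure.

```bash
cat > h.py <<'E'
import numpy as np, cv2
from plant import ctrl, vision, nets
def proj(n,P):
    i=vision.camera_info(n);T=np.array(i["camera_from_world"])
    P=np.atleast_2d(P).astype(float)
    r,_=cv2.Rodrigues(T[:3,:3])
    return cv2.projectPoints(P,r,T[:3,3],np.array(i["camera_matrix"]),np.array(i["D"]))[0][:,0]
def cloud(n,d):
    i=vision.camera_info(n);T=np.array(i["camera_from_world"])
    v,u=np.mgrid[0:400,0:640]
    uv=np.stack([u,v],-1).reshape(-1,1,2).astype(np.float32)
    xy=cv2.undistortPoints(uv,np.array(i["camera_matrix"]),np.array(i["D"]))[:,0]
    z=d.reshape(-1,1)
    c=np.hstack([xy*z,z]); w=(c-T[:3,3])@T[:3,:3]
    return w.reshape(400,640,3)
def onplane(n,uv,z):
    i=vision.camera_info(n);T=np.array(i["camera_from_world"])
    uv=np.array(uv,np.float32).reshape(-1,1,2)
    xy=cv2.undistortPoints(uv,np.array(i["camera_matrix"]),np.array(i["D"]))[:,0]
    dr=np.hstack([xy,np.ones((len(xy),1))])@T[:3,:3]; o=-T[:3,:3].T@T[:3,3]
    return o+dr*((z-o[2])/dr[:,2:])
def crop(n,p,u0,v0,w,h,s,name):
    c=cv2.resize(p[v0:v0+h,u0:u0+w,::-1],None,fx=s,fy=s,interpolation=cv2.INTER_CUBIC); cv2.imwrite(f"pics/{name}.png",c)
E
python3 - <<'E'
from h import *
for n,a,b in (("side",(220,170,120,130),(240,95,170,90)),("top",(240,105,100,100),(355,165,100,100))):
    p,d=vision.snapshot(n); np.save(n+".npy",d); np.save(n+"p.npy",p)
    crop(n,p,*a,4 if n=="side" else 6,n+"_booth"); crop(n,p,*b,4 if n=="side" else 6,n+"_bars")
    w=cloud(n,d); 
    hsv=cv2.cvtColor(p,cv2.COLOR_RGB2HSV)
    m=((d>0)&(w[...,2]>.012)&(w[...,2]<.045)&(hsv[...,1]>90)).astype(np.uint8)
    k,l,s,c=cv2.connectedComponentsWithStats(m)
    for j in range(1,k):
        if s[j,4]<40: continue
        q=w[l==j]
        if not(0.05<q[:,0].mean()<.8 and abs(q[:,1].mean())<.6): continue
        z=np.median(q[:,2]); q=q[abs(q[:,2]-z)<.008]
        r=cv2.minAreaRect(q[:,:2].astype(np.float32)*1000)
        print(n,c[j].round(),s[j,4],"z",z.round(4),[np.round(x,1) for x in r])
E
```

```text
side [356.  89.] 97 z 0.0278 [array([ 189.9, -522.4]), array([29.7, 56.9]), np.float64(60.5)]
side [273. 102.] 194 z 0.0292 [array([ 517.2, -546. ]), array([ 10.8, 110.8]), np.float64(87.9)]
side [379. 129.] 1187 z 0.0333 [array([ 187.5, -297.5]), array([281.7,  69.1]), np.float64(86.3)]
side [308. 121.] 234 z 0.0162 [array([ 415.5, -416.5]), array([136.2,  35.8]), np.float64(32.3)]
side [275. 148.] 262 z 0.0231 [array([ 563.2, -320.7]), array([78.6, 51.3]), np.float64(30.5)]
side [306. 155.] 702 z 0.0234 [array([ 468.2, -254.2]), array([201.9,  51.7]), np.float64(18.8)]
side [242. 179.] 151 z 0.0292 [array([ 701.4, -213. ]), array([77.8, 33.3]), np.float64(0.9)]
side [306. 299.] 102 z 0.0287 [array([618.6, 243.9]), array([19.6, 59. ]), np.float64(77.9)]
side [472. 338.] 140 z 0.0285 [array([248.5, 474.6]), array([18.1, 63.6]), np.float64(8.7)]
side [384. 360.] 1232 z 0.016 [array([481.8, 453.4]), array([144.6, 143.7]), np.float64(22.5)]
top [374. 156.] 54 z 0.0317 [array([ 669.8, -231.2]), array([70.8, 22.2]), np.float64(72.0)]
top [469. 195.] 242 z 0.0293 [array([ 523.5, -571.3]), array([241.8, 118.9]), np.float64(36.5)]
top [401. 186.] 281 z 0.0246 [array([ 561.4, -322.9]), array([74.1, 49.8]), np.float64(31.0)]
top [181. 203.] 518 z 0.0162 [array([481. , 453.4]), array([141.1, 141.4]), np.float64(29.7)]
top [382. 212.] 759 z 0.0248 [array([ 466.2, -255.8]), array([197.6,  49.2]), np.float64(18.6)]
top [428. 228.] 325 z 0.0178 [array([ 414.1, -419.5]), array([133.3,  32. ]), np.float64(32.5)]
top [162. 278.] 70 z 0.0292 [array([216.9, 492.5]), array([63.5, 24.4]), np.float64(2.7)]
top [179. 278.] 61 z 0.0287 [array([220.8, 441.7]), array([67.1, 21. ]), np.float64(5.9)]
top [426. 296.] 458 z 0.0341 [array([ 179. , -393.3]), array([95.4, 65.6]), np.float64(86.5)]
top [143. 325.] 230 z 0.0274 [array([ 64. , 542.5]), array([190.6,   6.1]), np.float64(11.7)]
```

View pics/side_booth.png

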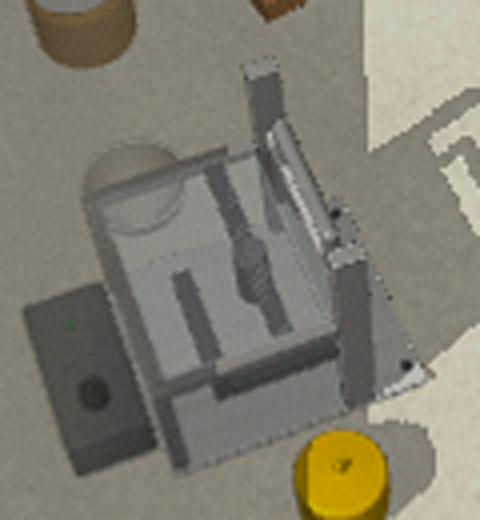

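View pics/top_booth.png

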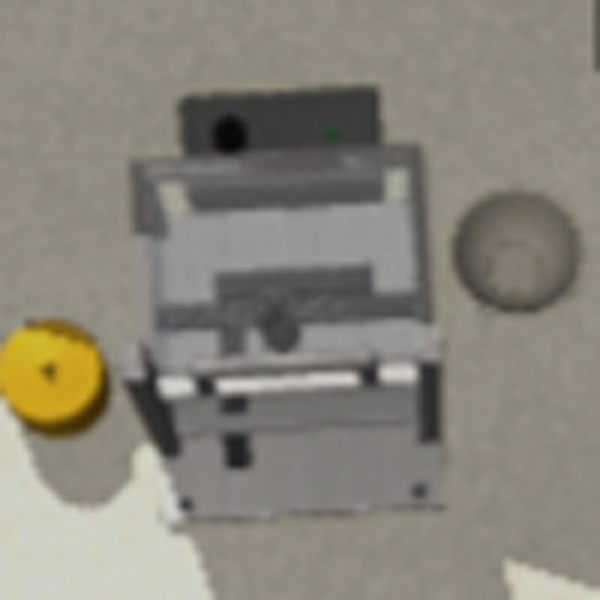

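```bash
cat > fit.py <<'E'
from h import *
from scipy.optimize import least_squares
# view, booth pt, pixel
C=[("top",(-.05,.085,.008),(268+.2,191.7)),("top",(-.05,-.085,.008),(313.8,189.6)),
("top",(0,0,.167),(288,168.2)),
("side",(-.05,.085,.008),(327.3,263.7)),
("top",(0,.078,.2),(269.3,169.3)),("top",(0,-.078,.2),(306.3,167.2)),
("side",(0,-.078,.2),(285.5,187)),("side",(0,.078,.2),(307,233.2))]
def W(q,P):
    c,s=np.cos(q[2]),np.sin(q[2]); P=np.atleast_2d(P)
    return np.c_[q[0]+c*P[:,0]-s*P[:,1],q[1]+s*P[:,0]+c*P[:,1],P[:,2]]
def f(q): return np.concatenate([proj(n,W(q,P))[0]-np.array(u) for n,P,u in C])
r=least_squares(f,[.59,.075,0],loss="soft_l1")
if __name__=="__main__":
    print(r.x[:2],np.degrees(r.x[2])); print(f(r.x).reshape(-1,2).round(1))
    for n,(u0,v0,w,h),s in (("side",(220,170,120,130),5),("top",(240,105,100,100),6)):
        p=np.load(n+"p.npy"); im=cv2.resize(p[v0:v0+h,u0:u0+w,::-1],None,fx=s,fy=s)
        def L(a,b,col):
            q=proj(n,W(r.x,[a,b])); q=((q-[u0,v0]+.5)*s).astype(int); cv2.line(im,tuple(map(int,q[0])),tuple(map(int,q[1])),col,1)
        L((-.05,.085,.008),(-.05,-.085,.008),(0,0,255)); L((-.05,.085,.008),(.13,.085,.008),(0,0,255));L((-.05,-.085,.008),(.13,-.085,.008),(0,0,255))
        L((.08,.03,.038),(.08,-.065,.038),(0,255,0)); L((-.02,.03,.024),(.08,.03,.024),(255,0,0))
        L((0,-.045,.161),(0,.045,.161),(0,255,255))
        for y in (-.072,.072): L((0,y,0.008),(0,y,.2),(255,0,255))
        cv2.imwrite(f"pics/fit_{n}.png",im)
E
python3 fit.py
python3 - <<'E'
from h import *
for n in("side","top"):
    w=cloud(n,np.load(n+".npy")); 
    m=(w[...,2]>.1)&(w[...,2]<.21)&(abs(w[...,0]-.6)<.15)&(abs(w[...,1]-.08)<.12)
    q=w[m]
    for a,b in((.19,.21),(.15,.175),(.11,.13)):
        k=q[(q[:,2]>a)&(q[:,2]<b)]
        print(n,a,len(k)); 
        if a>.14: print(k[np.argsort(k[:,1])].round(3)[::max(1,len(k)//15)].tolist())
E
```

```text
[0.5846578 0.0745023] 4.750537288945182
[[-1.5  0.8]
 [ 0.2  0.2]
 [-0.9 -1.4]
 [ 0.2 -0.2]
 [-7.4 -3.8]
 [ 4.8 -4.3]
 [ 0.7 -1.3]
 [ 0.4 -1.1]]
side 0.19 107
[[0.596, -0.008, 0.199], [0.599, -0.005, 0.2], [0.589, -0.002, 0.203], [0.606, 0.0, 0.201], [0.593, 0.003, 0.203], [0.602, 0.004, 0.195], [0.605, 0.005, 0.193], [0.58, 0.147, 0.198], [0.579, 0.151, 0.199], [0.59, 0.153, 0.203], [0.593, 0.155, 0.198], [0.586, 0.157, 0.202], [0.576, 0.159, 0.201], [0.582, 0.16, 0.191], [0.592, 0.161, 0.197], [0.582, 0.162, 0.199]]
side 0.15 139
[[0.607, -0.002, 0.163], [0.599, 0.003, 0.161], [0.598, 0.004, 0.152], [0.589, 0.004, 0.158], [0.588, 0.005, 0.163], [0.601, 0.006, 0.156], [0.595, 0.035, 0.15], [0.592, 0.074, 0.175], [0.59, 0.121, 0.172], [0.581, 0.126, 0.17], [0.593, 0.152, 0.174], [0.572, 0.159, 0.175], [0.575, 0.16, 0.173], [0.588, 0.161, 0.166], [0.587, 0.161, 0.152], [0.587, 0.162, 0.158]]
side 0.11 2686
top 0.19 59
[[0.586, -0.006, 0.193], [0.593, -0.006, 0.204], [0.602, -0.006, 0.205], [0.591, -0.003, 0.2], [0.601, -0.003, 0.199], [0.588, 0.0, 0.197], [0.597, 0.0, 0.202], [0.584, 0.003, 0.201], [0.594, 0.004, 0.2], [0.604, 0.004, 0.2], [0.58, 0.149, 0.201], [0.587, 0.149, 0.2], [0.579, 0.151, 0.203], [0.583, 0.152, 0.201], [0.59, 0.153, 0.198], [0.577, 0.155, 0.199], [0.572, 0.155, 0.193], [0.573, 0.158, 0.199], [0.583, 0.158, 0.2], [0.586, 0.161, 0.202]]
top 0.15 50
[[0.585, -0.006, 0.159], [0.586, -0.003, 0.155], [0.585, 0.004, 0.169], [0.59, 0.027, 0.16], [0.586, 0.03, 0.164], [0.59, 0.036, 0.175], [0.586, 0.045, 0.174], [0.596, 0.056, 0.174], [0.582, 0.091, 0.174], [0.581, 0.107, 0.174], [0.58, 0.118, 0.152], [0.58, 0.121, 0.152], [0.584, 0.126, 0.174], [0.576, 0.147, 0.152], [0.572, 0.149, 0.165], [0.571, 0.153, 0.155], [0.572, 0.159, 0.167]]
top 0.11 1710
```

```bash
sed -i 's/^("top",(0,.078.*$//; s/^("top",(0,0,.167).*$//' fit.py; python3 fit.py
python3 - <<'E'
from h import *
from fit import r,W
import fit
for n in("side","top"):
    w=cloud(n,np.load(n+".npy")); q=w[(w[...,2]>.14)&(w[...,2]<.21)&(abs(w[...,0]-.59)<.05)&(abs(w[...,1]-.08)<.12)]
    c,s=np.cos(r.x[2]),np.sin(r.x[2]); d=q[:,:2]-r.x[:2]
    b=np.c_[c*d[:,0]+s*d[:,1],-s*d[:,0]+c*d[:,1],q[:,2]]
    h=b[(abs(b[:,1])<.06)]; print(n,len(h),np.percentile(h,[5,25,50,75,95],axis=0).round(4).tolist())
    for sg in(1,-1):
        k=b[(b[:,1]*sg>.06)&(b[:,2]>.196)]; print(k.min(0).round(4),k.max(0).round(4),np.median(k,0).round(4))
E
```

```text
[0.58660898 0.07587457] 5.203845979777691
[[-1.8  0.4]
 [-0.1 -0.5]
 [-0.2  0.2]
 [-0.1 -0.6]
 [ 0.1 -0.5]]
side 184 [[-0.0025, -0.0424, 0.146], [0.0008, -0.0221, 0.1746], [0.004, 0.006, 0.1774], [0.0065, 0.0344, 0.1787], [0.008, 0.0498, 0.1805]]
[-0.0082  0.0714  0.1963] [0.0134 0.0867 0.2027] [0.0028 0.0807 0.2001]
[-0.0079 -0.0848  0.1962] [ 0.0127 -0.0706  0.2032] [ 0.0017 -0.0776  0.1999]
top 160 [[-0.0038, -0.0467, 0.1409], [-0.0024, -0.0274, 0.1685], [0.0001, 0.0018, 0.177], [0.0031, 0.0303, 0.1796], [0.0067, 0.0468, 0.1823]]
[-0.0089  0.0727  0.1966] [0.013  0.0856 0.2058] [0.0017 0.0779 0.2   ]
[-0.0098 -0.0827  0.1966] [ 0.0104 -0.072   0.2057] [ 0.0004 -0.0763  0.2012]
```

Run:
```python
import cv2,numpy as np
a=cv2.imread("pics/fit_side.png");b=cv2.imread("pics/fit_top.png")
a=cv2.resize(a,None,fx=.65,fy=.65);b=cv2.resize(b,None,fx=.65,fy=.65);h=max(a.shape[0],b.shape[0])
o=np.zeros((h,a.shape[1]+b.shape[1],3),np.uint8);o[:a.shape[0],:a.shape[1]]=a;o[:b.shape[0],a.shape[1]:]=b;cv2.imwrite("pics/fit2.png",o)
```

```text
(no output)
```

View pics/fit2.png

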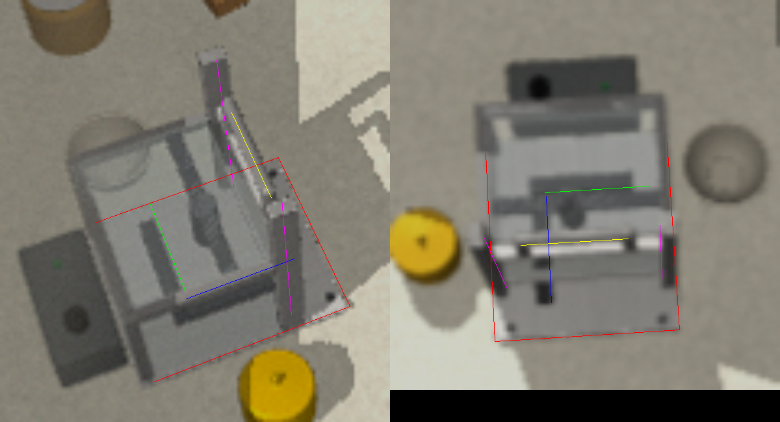

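```bash
cat >> h.py <<'E'
from scipy.spatial.transform import Rotation as Ro
def togo(x,y,z,yaw):
    o=ctrl.get_obs(); R=Ro.from_euler("xyz",o["orientation"],degrees=True)
    Rt=Ro.from_euler("xyz",[180,0,yaw],degrees=True)
    print("turn units",((R.inv()*Rt).as_rotvec()/.1).round(2),"shift units now",(R.inv().apply(np.array([x,y,z])-o["tool_pos"])/.04).round(2),"after turn",(Rt.inv().apply(np.array([x,y,z])-o["tool_pos"])/.04).round(2))
E
python3 -m jog '0 0 -1 0 0 0 1;0 0 -1 0 0 0 1;0 0 -1 0 0 0 1;0 0 -1 0 0 0 1;0 0 -1 0 0 0 1;0 0 -1 0 0 0 1;0 0 -1 0 0 0 1;0 0 -1 0 0 0 1'
python3 -m jog '0 0 -1 0 0 0 1;0 0 -1 0 0 0 1;0 0 -1 0 0 0 1;0 0 -1 0 0 0 1;0 0 -1 0 0 0 1;0 0 -1 0 0 0 1;0 0 -0.35 0 0 0 1;0 0 0 0 0 0 1'
python3 -c "
from h import *
togo(.49,.067,.25,185);togo(.588,.076,.25,185)"
```

```text
clock: 2.4
tool_pos: [0.1498, -0.6582, 0.2266]
orientation: [180.0, -0.0, 148.8]
force: [0.2, 0.7, 0.3]
opening: 0.0875
clock: 3.4
tool_pos: [0.1498, -0.6582, 0.2266]
orientation: [180.0, -0.0, -175.0]
force: [0.2, 0.4, -0.4]
opening: 0.0879
turn units [ 0.   -0.   -0.01] shift units now [-10.04  17.32  -0.59] after turn [-10.05  17.32  -0.59]
turn units [ 0.   -0.   -0.01] shift units now [-12.5   17.34  -0.59] after turn [-12.51  17.33  -0.59]
```

```bash
python3 -m jog '0 0 0 -0.56 0.96 -0.1 1;0 0 0 -0.56 0.96 -0.1 1;0 0 0 -0.56 0.96 -0.1 1;0 0 0 -0.56 0.96 -0.1 1;0 0 0 -0.56 0.96 -0.1 1;0 0 0 -0.56 0.96 -0.1 1;0 0 0 -0.56 0.96 0 1;0 0 0 -0.56 0.96 0 1'
python3 -m jog '0 0 0 -0.56 0.96 0 1;0 0 0 -0.56 0.96 0 1;0 0 0 -0.56 0.96 0 1;0 0 0 -0.56 0.96 0 1;0 0 0 -0.56 0.96 0 1;0 0 0 -0.56 0.96 0 1;0 0 0 -0.56 0.96 0 1;0 0 0 -0.56 0.96 0 1'
python3 -m jog '0 0 0 -0.56 0.96 0 1;0 0 0 -0.56 0.96 0 1;0 0 0 0 0 0 1'
python3 - <<'E'
from h import *
togo(.588,.076,.25,185)
print(ctrl.get_obs()["joint_pos"].round(1))
E
```

```text
clock: 4.4
tool_pos: [0.3017, -0.3351, 0.2509]
orientation: [-180.0, 0.0, -175.1]
force: [1.5, 0.3, 1.3]
opening: 0.0872
clock: 5.4
tool_pos: [0.4533, -0.0131, 0.251]
orientation: [180.0, 0.1, -175.0]
force: [0.8, -0.3, -0.0]
opening: 0.088
clock: 5.78
tool_pos: [0.4916, 0.068, 0.2502]
orientation: [-180.0, -0.0, -174.9]
force: [-0.1, 0.2, -0.1]
opening: 0.0876
turn units [-0.   -0.    0.02] shift units now [-2.42 -0.02  0.01] after turn [-2.42 -0.01  0.01]
[ 30.6   2.6 -19.1   0.  -68.3 -25.5]
```

```bash
python3 -m jog '0 0 0 -0.8 0 0 1;0 0 0 -0.8 0 0 1;0 0 0 -0.8 0 0 1;0 0 0 0 0 0 1'
python3 - <<'E'
from h import *
p,d=vision.snapshot("side"); crop("side",p,180,90,200,190,4,"s1")
E
```

```text
clock: 6.28
tool_pos: [0.5874, 0.0737, 0.2497]
orientation: [-180.0, -0.1, -175.1]
force: [-0.5, -0.4, -0.1]
opening: 0.0877
```

View pics/s1.png

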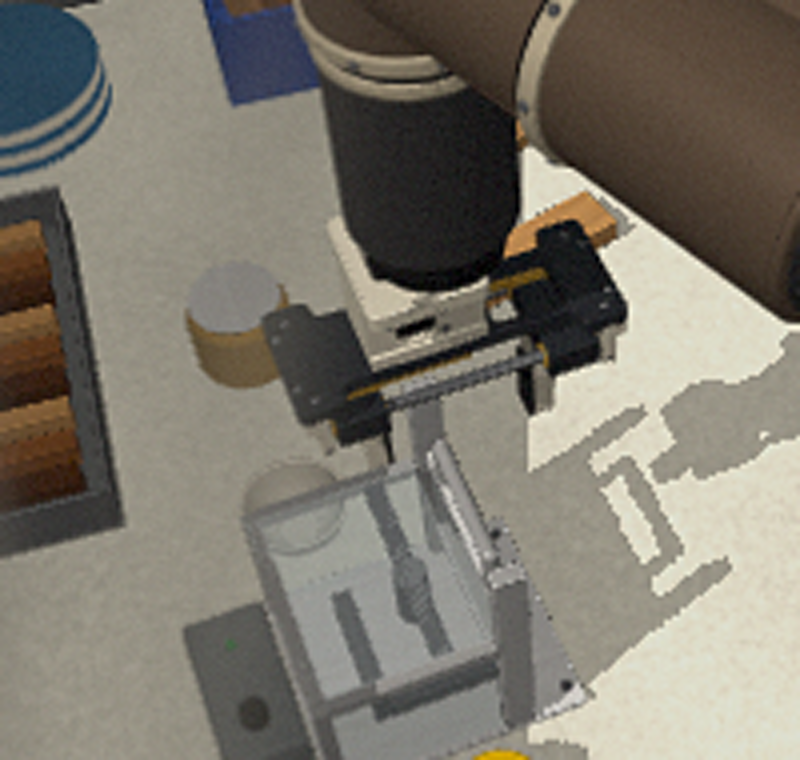

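The side view shows the gripper centred over the handle bar, which runs (435,450)–(490,570) in the crop, with the jaws in front of and behind it. The wrist barrel is about 110 mm across. Descending now.

```bash
python3 -m jog '0 0 0 0 0 0.8 1;0 0 0 0 0 0.8 1;0 0 0 0 0 0.7 1;0 0 0 0 0 0 1'
python3 -m jog '0 0 0 0 0 0 -1;0 0 0 0 0 0 -1;0 0 0 0 0 0 -1;0 0 0 0 0 0 -1;0 0 0 0 0 0 -1;0 0 0 0 0 0 -1'
```

```text
clock: 6.82
tool_pos: [0.5841, 0.0734, 0.1571]
orientation: [-179.9, -0.2, -175.0]
force: [-0.0, 1.2, 0.6]
opening: 0.0877
clock: 7.58
tool_pos: [0.5863, 0.0742, 0.1585]
orientation: [-180.0, -0.0, -175.0]
force: [-0.6, -0.5, 0.5]
opening: 0.0329
```

```bash
python3 -m jog '0 0 0 0 0 0 -1;0 0 0 0 0 0 -1;0 0 0 0 0 0 -1;0 0 0 0 0 0 -1'
python3 - <<'E'
from h import *
p,d=vision.snapshot("side"); crop("side",p,180,90,200,190,4,"s2")
E
```

```text
clock: 8.07
tool_pos: [0.5886, 0.0746, 0.1589]
orientation: [180.0, 0.2, -174.9]
force: [8.8, -1.2, -5.2]
opening: 0.0112
```

View pics/s2.png

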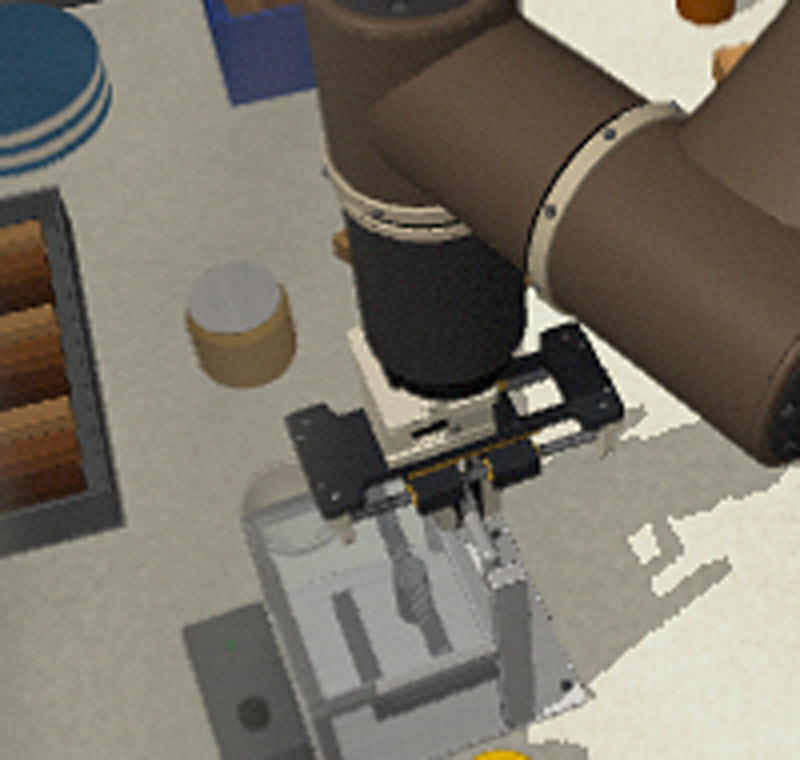

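The bar is gripped (opening 11.2 mm). I'll relieve the x force and lift.

```bash
python3 -m jog '0 0 0 -0.05 0 -0.2 -1;0 0 0 0 0 -0.3 -1;0 0 0 0 0 -0.3 -1;0 0 0 0 0 -0.3 -1;0 0 0 0 0 -0.2 -1;0 0 0 0 0 0 -1'
python3 -m jog '0 0 0 0 0 -0.1 -1;0 0 0 0 0 -0.1 -1;0 0 0 0 0 0 -1'
```

```text
clock: 8.88
tool_pos: [0.5887, 0.0746, 0.2102]
orientation: [180.0, 0.0, -175.0]
force: [3.2, 0.1, -4.4]
opening: 0.0111
clock: 9.25
tool_pos: [0.5886, 0.0746, 0.2177]
orientation: [180.0, 0.0, -175.0]
force: [5.8, 0.2, -8.6]
opening: 0.011
```

```bash
python3 -m jog '0 0 0 0 0 -0.1 -1;0 0 0 0 0 -0.1 -1;0 0 0 0 0 0 -1'
python3 -m jog '0 0 0 0 0 -0.1 -1;0 0 0 0 0 0 -1'
python3 -m jog '0 0 0 0 0 -0.1 -1;0 0 0 0 0 0 -1'
```

```text
clock: 9.62
tool_pos: [0.5885, 0.0747, 0.2221]
orientation: [180.0, -0.2, -175.0]
force: [15.6, -1.8, -28.3]
opening: 0.0112
clock: 9.88
tool_pos: [0.5884, 0.075, 0.2248]
orientation: [180.0, -0.2, -175.0]
force: [17.9, -0.3, -36.0]
opening: 0.011
clock: 10.12
tool_pos: [0.5884, 0.0752, 0.2285]
orientation: [179.9, -0.2, -175.0]
force: [17.6, 0.7, -36.8]
opening: 0.0112
```

The force plateaued at about 36 N while the TCP kept rising, so the sash is at its upper stop and the pads are slipping. Checking the height by camera.

```bash
python3 -m jog '0 0 0 0 0 0.2 -1;0 0 0 0 0 0 -1;0 0 0 0 0 0 1;0 0 0 0 0 0 1;0 0 0 0 0 0 1;0 0 0 0 0 0 1'
python3 -m jog '0 0 0 0 0 -0.3 1;0 0 0 0 0 -0.8 1;0 0 0 0 0 -0.8 1;0 0 0 0 0 0 1'
python3 - <<'E'
from h import *
p,d=vision.snapshot("side"); crop("side",p,180,90,200,190,4,"s3")
w=cloud("side",d); q=w[(w[...,2]>.20)&(w[...,2]<.26)&(abs(w[...,0]-.588)<.02)&(abs(w[...,1]-.076)<.06)]
print(len(q),np.percentile(q,[5,50,75,95],axis=0).round(4) if len(q) else "")
E
```

```text
clock: 10.88
tool_pos: [0.5882, 0.0743, 0.2269]
orientation: [180.0, 0.0, -175.0]
force: [-0.5, 0.1, 0.1]
opening: 0.0453
clock: 11.38
tool_pos: [0.5897, 0.0746, 0.3066]
orientation: [179.9, 0.3, -174.9]
force: [0.7, 0.8, -0.3]
opening: 0.0846
224 [[0.5815 0.0338 0.2023]
 [0.5891 0.0889 0.2369]
 [0.5923 0.1197 0.2388]
 [0.597  0.1266 0.2407]]
```

View pics/s3.png

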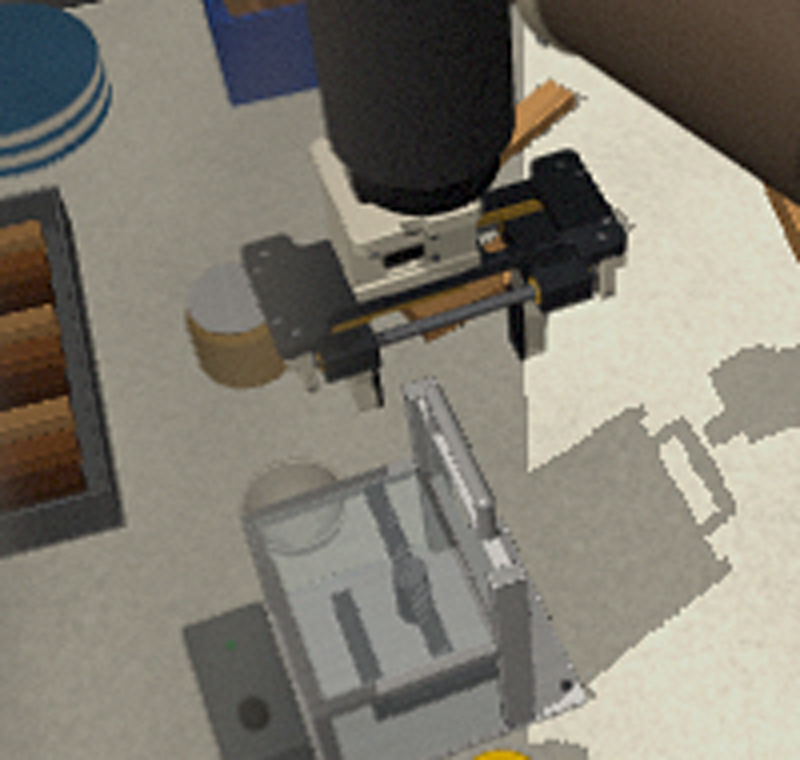

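The handle top is now at about 0.240, so the sash has risen about 61 mm. My relaxing move before opening may have dragged it down by a millimetre or so. I'll regrip, push up to the stop again, and let go while still lifting.

```bash
python3 -m jog '0 0 0 0 0 0.8 1;0 0 0 0 0 0.8 1;0 0 0 0 0 0.7 1;0 0 0 0 0 0 -1;0 0 0 0 0 0 -1;0 0 0 0 0 0 -1;0 0 0 0 0 0 -1;0 0 0 0 0 0 -1'
python3 -m jog '0 0 0 0 0 0 -1;0 0 0 0 0 0 -1;0 0 0 0 0 0 -1;0 0 0 0 0 0 -1;0 0 0 0 0 0 -1;0 0 0 0 0 0 -1'
python3 -m jog '0 0 0 0 0 -0.05 -1;0 0 0 0 0 -0.05 -1;0 0 0 0 0 -0.05 -1'
```

```text
clock: 12.42
tool_pos: [0.5884, 0.0745, 0.2111]
orientation: [180.0, 0.0, -175.0]
force: [0.3, 0.0, -0.3]
opening: 0.0429
clock: 13.18
tool_pos: [0.5887, 0.0745, 0.2106]
orientation: [180.0, 0.0, -175.0]
force: [3.3, 0.3, -3.0]
opening: 0.0108
clock: 13.55
tool_pos: [0.5885, 0.0745, 0.2136]
orientation: [180.0, -0.1, -175.0]
force: [16.8, -1.7, -30.3]
opening: 0.0111
```

```bash
python3 -m jog '0 0 0 0 0 -0.03 -1;0 0 0 0 0 0 1;0 0 0 0 0 0 1;0 0 0 0 0 0 1;0 0 0 0 0 0 1;0 0 0 0 0 -0.4 1;0 0 0 0 0 -0.8 1;0 0 0 0 0 -0.8 1'
python3 - <<'E'
from h import *
for n in("side","top"):
  p,d=vision.snapshot(n)
  w=cloud(n,d); q=w[(w[...,2]>.20)&(w[...,2]<.26)&(abs(w[...,0]-.588)<.02)&(abs(w[...,1]-.076)<.05)]
  print(len(q),np.percentile(q,[5,50,75,95],axis=0).round(4).tolist() if len(q)>5 else "")
c,s=np.cos(np.radians(18.7)),np.sin(np.radians(18.7))
gx,gy=.467-.06*c,-.255-.06*s; print(gx,gy)
togo(gx,gy,.25,108.7);togo(gx,gy,.25,-71.3)
print(ctrl.get_obs()["joint_pos"].round(1))
E
```

```text
clock: 14.55
tool_pos: [0.5883, 0.0743, 0.3]
orientation: [-180.0, 0.1, -174.9]
force: [0.3, -0.1, -0.1]
opening: 0.0755
237 [[0.5816, 0.0348, 0.2011], [0.59, 0.0812, 0.2391], [0.5931, 0.106, 0.2413], [0.5971, 0.1241, 0.2431]]
56 [[0.5857, 0.028, 0.2072], [0.5894, 0.0447, 0.2406], [0.5913, 0.0896, 0.2429], [0.5954, 0.1211, 0.2458]]
0.4101673833352383 -0.2742367794351406
turn units [ 0.06  0.06 13.33] shift units now [ 5.26 -8.29  1.28] after turn [-6.82 -7.06  1.33]
turn units [ -0.06   0.06 -18.09] shift units now [ 5.26 -8.29  1.28] after turn [6.82 7.06 1.33]
[ 26.1  10.5  -3.2   0.1 -75.9 -21. ]
```

Handle top is now 0.242–0.243 in both views, so the sash is fully up. Now over to the plaque.

```bash
python3 -m jog '0 0 0 0.65 -1 0 1;0 0 0 0.65 -1 0 1;0 0 0 0.65 -1 0 1;0 0 0 0.65 -1 0 1;0 0 0 0.66 -1 0 1;0 0 0 0.66 -1 0 1;0 0 0 0.66 -1 0 1;0 0 0 0.66 -1 0 1'
python3 -m jog '0 0 1 0 0 0 1;0 0 1 0 0 0 1;0 0 1 0 0 0 1;0 0 1 0 0 0 1;0 0 1 0 0 0 1;0 0 1 0 0 0 1;0 0 1 0 0 0 1;0 0 1 0 0 0 1'
python3 -m jog '0 0 1 0 0 0 1;0 0 1 0 0 0 1;0 0 1 0 0 0 1;0 0 1 0 0 0 1;0 0 1 0 0 0 1;0 0 0.33 0 0 0 1;0 0 0 0 0 0 1'
python3 - <<'E'
from h import *
togo(.4102,-.2742,.10,108.7)
E
```

```text
clock: 15.65
tool_pos: [0.4068, -0.264, 0.2989]
orientation: [-180.0, 0.1, -174.9]
force: [1.8, -0.1, -0.7]
opening: 0.0876
clock: 16.65
tool_pos: [0.4076, -0.2628, 0.2986]
orientation: [180.0, 0.1, 139.0]
force: [-0.4, 0.4, 1.1]
opening: 0.0878
clock: 17.52
tool_pos: [0.4077, -0.2628, 0.2982]
orientation: [180.0, 0.0, 108.7]
force: [-0.9, -0.0, -0.5]
opening: 0.0878
turn units [0.01 0.   0.01] shift units now [-0.29 -0.03  4.95] after turn [-0.29 -0.03  4.95]
```

```bash
python3 -m jog '0 0 0 -0.29 0 0.8 1;0 0 0 0 0 0.8 1;0 0 0 0 0 0.8 1;0 0 0 0 0 0.8 1;0 0 0 0 0 0.8 1;0 0 0 0 0 0.9 1;0 0 0 0 0 0 1'
python3 - <<'E'
from h import *
togo(.4102,-.2742,.005,108.7)
p,d=vision.snapshot("side"); crop("side",p,220,60,200,140,4,"s4")
E
```

```text
clock: 18.4
tool_pos: [0.4096, -0.2733, 0.0999]
orientation: [-179.8, -0.2, 108.7]
force: [0.0, -0.4, -0.6]
opening: 0.0877
turn units [-0.04 -0.03  0.  ] shift units now [-0.03  0.02  2.37] after turn [-0.03  0.01  2.37]
```

View pics/s4.png

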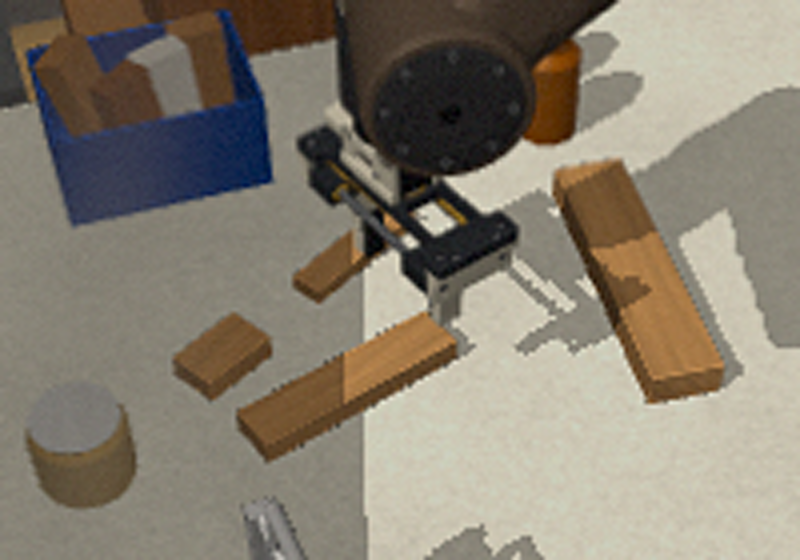

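The picture shows the open jaws straddling the near end of the 200 mm bar (430,330), and other pieces are clear. Descending.

```bash
python3 -m jog '0 0 0 0 0 0.7 1;0 0 0 0 0 0.7 1;0 0 0 0 0 0.5 1;0 0 0 0 0 0.3 1;0 0 0 0 0 0.12 1;0 0 0 0 0 0 1'
python3 -m jog '0 0 0 0 0 0 -1;0 0 0 0 0 0 -1;0 0 0 0 0 0 -1;0 0 0 0 0 0 -1;0 0 0 0 0 0 -1;0 0 0 0 0 0 -1;0 0 0 0 0 0 -1'
```

```text
clock: 19.2
tool_pos: [0.4119, -0.2739, 0.0095]
orientation: [180.0, 0.0, 108.7]
force: [-0.7, -0.2, -0.2]
opening: 0.0876
clock: 20.08
tool_pos: [0.4115, -0.2738, 0.0091]
orientation: [180.0, 0.0, 108.7]
force: [0.1, -0.1, 2.5]
opening: 0.0473
```

```bash
python3 -m jog '0 0 0 0 0 0 1;0 0 0 0 0 0 1;0 0 0 0 0 0.1 0.5;0 0 0 0 0 0 -1;0 0 0 0 0 0 -1;0 0 0 0 0 0 -1;0 0 0 0 0 0 -1;0 0 0 0 0 0 -1'
python3 -m jog '0 0 0 0 0 -0.2 -1;0 0 0 0 0 -0.5 -1;0 0 0 0 0 -0.5 -1;0 0 0 0 0 0 -1'
python3 - <<'E'
from h import *
for n,a in (("side",(220,60,200,140)),("top",(340,140,130,110))):
    p,d=vision.snapshot(n); crop(n,p,*a,4,n+"5")
E
```

```text
clock: 21.08
tool_pos: [0.4113, -0.2737, 0.0049]
orientation: [-180.0, -0.0, 108.7]
force: [-0.5, 0.0, -1.0]
opening: 0.0477
clock: 21.58
tool_pos: [0.4125, -0.274, 0.0547]
orientation: [179.8, 0.1, 108.7]
force: [-0.4, 0.2, -2.0]
opening: 0.0474
```

View pics/side5.png

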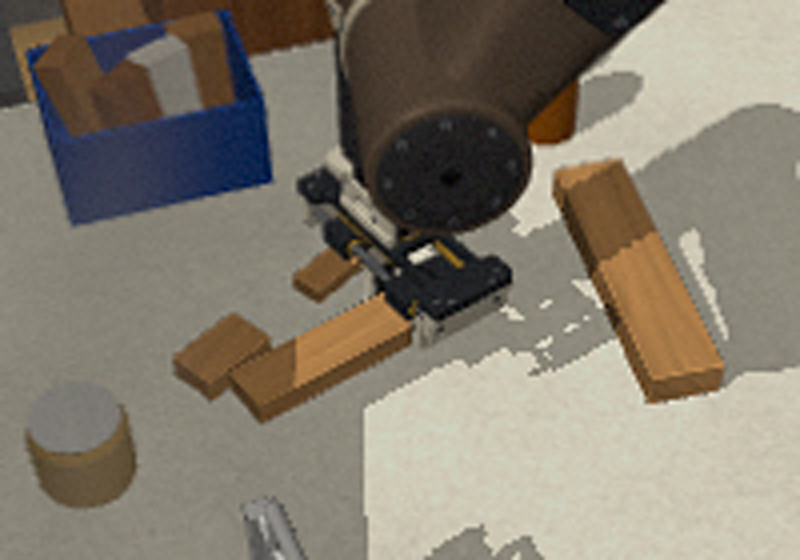

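The plaque is lifted off the table in the jaws. Measuring its tilt and offset in the hand.

```bash
cat > pl.py <<'E'
from h import *
def meas(zlo,zhi,cx,cy,R=.15,save=None):
    o=ctrl.get_obs()
    for n in("side","top"):
        p,d=vision.snapshot(n); w=cloud(n,d); hsv=cv2.cvtColor(p,cv2.COLOR_RGB2HSV)
        if save: np.save(f"{save}_{n}.npy",d); cv2.imwrite(f"pics/{save}_{n}.png",p[:,:,::-1])
        m=(d>0)&(w[...,2]>zlo)&(w[...,2]<zhi)&(hsv[...,1]>70)&(hsv[...,0]<25)&(np.hypot(w[...,0]-cx,w[...,1]-cy)<R)
        k,l,s,c=cv2.connectedComponentsWithStats(m.astype(np.uint8))
        if k<2: print("none");continue
        j=1+np.argmax(s[1:,4]); q=w[l==j]
        # top surface plane fit, robust
        A=np.c_[q[:,:2]-q[:,:2].mean(0),np.ones(len(q))]; sel=np.ones(len(q),bool)
        for _ in range(8):
            co=np.linalg.lstsq(A[sel],q[sel,2],rcond=None)[0]; sel=(q[:,2]-A@co)>-.004
        t=q[sel]; r=cv2.minAreaRect(t[:,:2].astype(np.float32)*1000)
        e=cv2.boxPoints(r)
        print(n,len(t),"ztop",co[2].round(4),"slope",co[:2].round(3),"rect",np.round(r[0],1),np.round(r[1],1),round(r[2],1)); print(np.round(e,1).tolist())
    print(o["tool_pos"].round(4),o["orientation"].round(1))
E
python3 -c "
from pl import *
meas(.03,.12,.48,-.25,.14)"
```

```text
side 515 ztop 0.0715 slope [-0.004  0.003] rect [ 490.9 -245.9] [152.9  53.5] 18.2
[[410.0, -244.3000030517578], [426.6000061035156, -295.1000061035156], [571.9000244140625, -247.5], [555.2999877929688, -196.6999969482422]]
top 30 ztop 0.0723 slope [0.159 0.104] rect [ 376.4 -282.8] [ 9.5 46.1] 19.6
[[364.20001220703125, -262.70001220703125], [379.70001220703125, -306.1000061035156], [388.6000061035156, -302.8999938964844], [373.20001220703125, -259.5]]
[ 0.4112 -0.2736  0.053 ] [180.    0.  108.7]
```

Plaque is level, with its front end about 160 mm ahead of the TCP and its underside about 5 mm below the TCP. Next I rotate it to 5° and carry it in front of the booth.

```bash
python3 -m jog '0 0 0.8 0 0 0 -1;0 0 0.8 0 0 0 -1;0 0 0.79 0 0 0 -1;0 0 0 0 0 0 -1'
python3 -c "
from h import *
togo(.405,.056,.053,95)"
```

```text
clock: 22.28
tool_pos: [0.4109, -0.2736, 0.0523]
orientation: [-179.9, -0.0, 95.0]
force: [-0.3, 0.4, -2.1]
opening: 0.0477
turn units [-0.01 -0.   -0.  ] shift units now [ 8.22  0.57 -0.02] after turn [ 8.22  0.57 -0.02]
```

```bash
python3 -m jog '0 0 0 0.7 0.05 0 -1;0 0 0 0.8 0.05 0 -1;0 0 0 0.8 0.05 0 -1;0 0 0 0.8 0.05 0 -1;0 0 0 0.8 0.05 0 -1;0 0 0 0.8 0.05 0 -1;0 0 0 0.7 0.05 0 -1;0 0 0 0.6 0.05 0 -1'
python3 -m jog '0 0 0 0.6 0.05 0 -1;0 0 0 0.6 0.05 0 -1;0 0 0 0.6 0.05 0 -1;0 0 0 0.4 0 0 -1;0 0 0 0 0 0 -1'
python3 -c "
from pl import *
togo(.405,.056,.053,95)
meas(.04,.12,.48,.06,.16,'s6')
p=cv2.imread('pics/s6_side.png')[:,:,::-1]; crop('side',p,220,130,180,150,4,'s6c')
p=cv2.imread('pics/s6_top.png')[:,:,::-1]; crop('top',p,230,120,130,110,5,'t6c')
"
```

```text
clock: 23.28
tool_pos: [0.4062, -0.0323, 0.0528]
orientation: [-180.0, 0.0, 95.1]
force: [-0.5, 0.3, -1.6]
opening: 0.0476
clock: 23.9
tool_pos: [0.4048, 0.0556, 0.0528]
orientation: [-180.0, 0.0, 95.2]
force: [0.1, -0.7, -2.7]
opening: 0.0477
turn units [-0.    0.    0.03] shift units now [ 0.01  0.01 -0.01] after turn [ 0.01  0.01 -0.01]
side 661 ztop 0.0715 slope [-0.004 -0.009] rect [488.   63.6] [141.7  50.2] 4.4
[[415.3999938964844, 83.19999694824219], [419.29998779296875, 33.099998474121094], [560.5999755859375, 44.099998474121094], [556.7000122070312, 94.0999984741211]]
top 97 ztop 0.0728 slope [-0.078  0.05 ] rect [548.6  62.5] [52.2 34.1] 70.0
[[523.7000122070312, 43.79999923706055], [555.7000122070312, 32.099998474121094], [573.5999755859375, 81.0999984741211], [541.5999755859375, 92.80000305175781]]
[0.4048 0.0556 0.0528] [-180.     0.    95.2]
```

View pics/s6c.png

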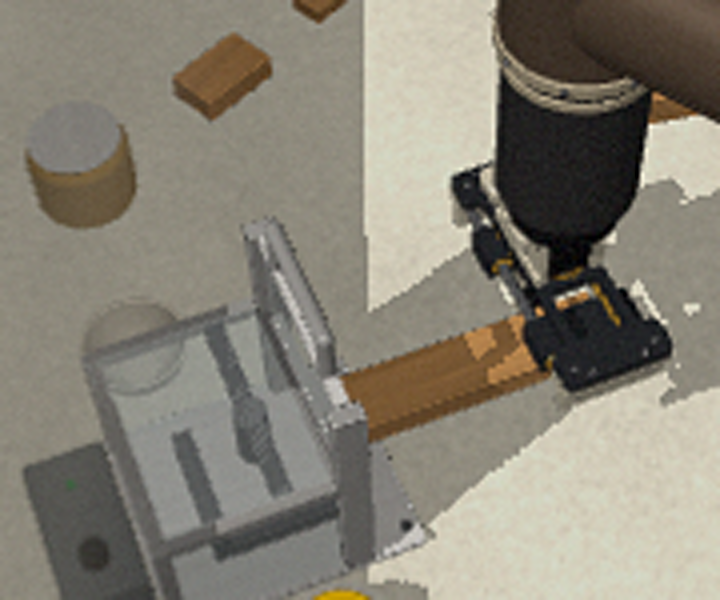

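View pics/t6c.png

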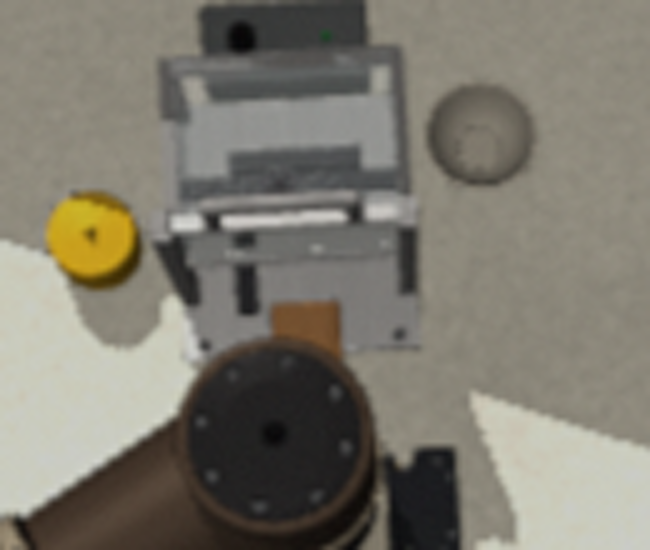

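The plaque end sits just in front of the sash plane, to the right of the fence (fence at (247,275) in the top crop, plaque end at (305,305)), with the sash still up. Lowering toward the deck.

```bash
python3 -m jog '0 0 0 0 0 0.4 -1;0 0 0 0 0 0.3 -1;0 0 0 0 0 0.2 -1;0 0 0 0 0 0 -1'
python3 -m jog '0 0 0 0 0 0.05 -1;0 0 0 0 0 0 -1'
```

```text
clock: 24.5
tool_pos: [0.4044, 0.0544, 0.0164]
orientation: [-179.9, 0.1, 95.0]
force: [0.4, 0.0, -1.6]
opening: 0.0477
clock: 24.75
tool_pos: [0.405, 0.055, 0.0151]
orientation: [180.0, -0.0, 95.0]
force: [0.1, 0.1, -1.8]
opening: 0.0476
```

```bash
python3 -m jog '0 0 0 0 0 0.04 -1;0 0 0 0 0 0 -1'
python3 -m jog '0 0 0 0 0.4 0 -1;0 0 0 0 0.4 0 -1;0 0 0 0 0.4 0 -1;0 0 0 0 0.3 0 -1;0 0 0 0 0 0 -1'
python3 -c "
from h import *
togo(.5078,.075,.013,95)"
```

```text
clock: 25.0
tool_pos: [0.4048, 0.055, 0.0134]
orientation: [180.0, -0.0, 95.0]
force: [-0.2, -0.0, -2.1]
opening: 0.0476
clock: 25.62
tool_pos: [0.4655, 0.0602, 0.0131]
orientation: [-180.0, 0.0, 94.9]
force: [0.2, 0.2, -1.0]
opening: 0.0479
turn units [-0.    0.   -0.01] shift units now [0.28 1.09 0.  ] after turn [0.28 1.09 0.  ]
```

```bash
python3 -m jog '0 0 0 0 0.3 0.03 -1;0 0 0 0 0.3 0 -1;0 0 0 0 0.2 0 -1;0 0 0 0 0.1 0 -1;0 0 0 0 0 0 -1'
python3 -c "
from h import *
togo(.5078,.075,.013,95)
for n,a,s in (('side',(220,130,180,150),4),('top',(230,120,130,110),5)):
    p,d=vision.snapshot(n); crop(n,p,*a,s,n+'7')
"
```

```text
clock: 26.25
tool_pos: [0.5013, 0.0633, 0.0125]
orientation: [180.0, 0.0, 95.0]
force: [-1.2, -0.7, 4.8]
opening: 0.0479
turn units [ 0.01  0.   -0.  ] shift units now [ 0.28  0.19 -0.01] after turn [ 0.28  0.19 -0.01]
```

View pics/side7.png

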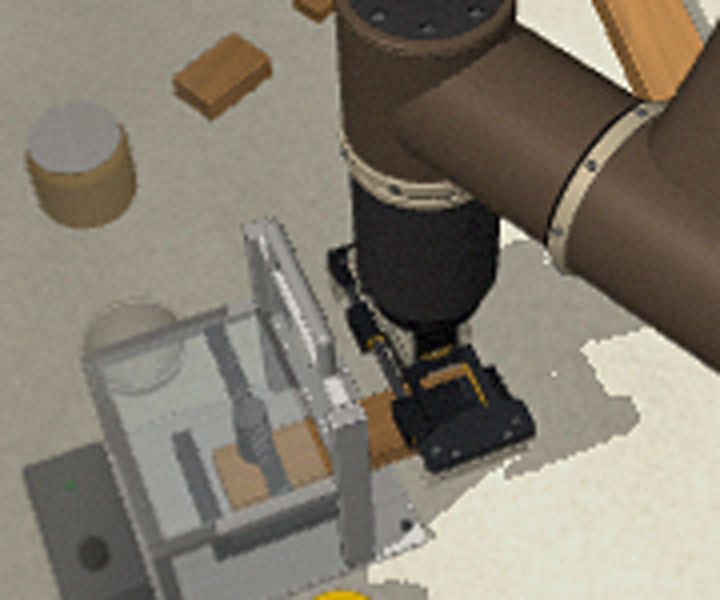

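View pics/top7.png

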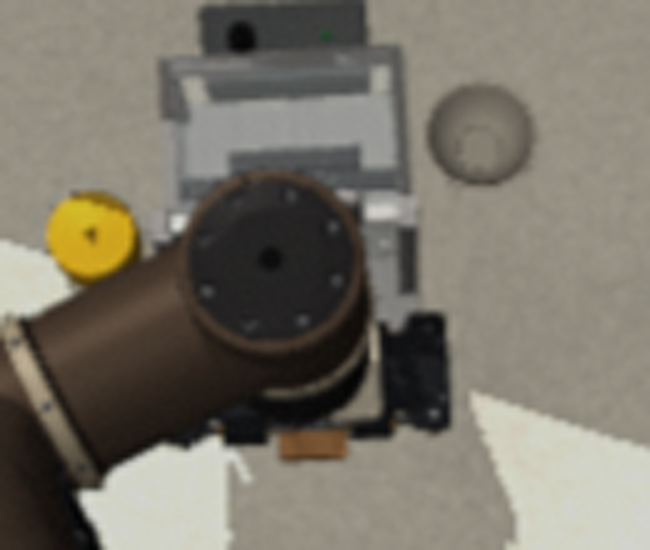

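The plaque lies flat on the deck under the raised sash, with its end about 8 mm short of the stop and clear of the fence. The wrist is clear of the handle. First I move left until it touches the fence.

```bash
python3 -m jog '0 0 0 0.1 0 0 -1;0 0 0 0.1 0 0 -1;0 0 0 0.05 0 0 -1;0 0 0 0 0 0 -1'
python3 -m jog '0 0 0 0.05 0 0 -1;0 0 0 0 0 0 -1'
python3 -c "
from h import *
togo(.5078,.075,.013,95)"
```

```text
clock: 26.85
tool_pos: [0.4999, 0.0737, 0.0124]
orientation: [180.0, -0.0, 95.0]
force: [-0.2, -1.6, 5.4]
opening: 0.0482
clock: 27.1
tool_pos: [0.4995, 0.0749, 0.0123]
orientation: [-180.0, 0.0, 94.9]
force: [2.3, -7.3, 6.1]
opening: 0.0475
turn units [-0.    0.01 -0.01] shift units now [-0.01  0.21 -0.02] after turn [-0.01  0.21 -0.02]
```

```bash
python3 -m jog '0 0 0 0 0.1 0 -1;0 0 0 0 0.05 0 -1;0 0 0 0 0 0 -1'
python3 -m jog '0 0 0 0 0.05 0 -1;0 0 0 0 0 0 -1'
python3 -m jog '0 0 0 0 0.05 0 -1;0 0 0 0 0 0 -1'
```

```text
clock: 27.48
tool_pos: [0.503, 0.0746, 0.0117]
orientation: [-179.7, 0.1, 94.9]
force: [-6.0, -4.5, 9.1]
opening: 0.0477
clock: 27.72
tool_pos: [0.5048, 0.0747, 0.0117]
orientation: [-179.7, 0.1, 94.9]
force: [-6.3, -4.3, 10.9]
opening: 0.0476
clock: 27.98
tool_pos: [0.5067, 0.0749, 0.0118]
orientation: [-179.7, 0.1, 94.9]
force: [-7.3, -4.7, 11.2]
opening: 0.0479
```

```bash
python3 -m jog '0 0 0 0 0.05 -0.02 -1;0 0 0 0 0 0 -1'
python3 -m jog '0 0 0 0 0.05 0 -1;0 0 0 0 0 0 -1'
python3 -m jog '0 0 0 0 0.05 0 -1;0 0 0 0 0 0 -1'
```

```text
clock: 28.22
tool_pos: [0.5089, 0.0751, 0.0122]
orientation: [-179.7, 0.1, 94.9]
force: [-4.8, -5.6, 5.4]
opening: 0.0475
clock: 28.48
tool_pos: [0.5089, 0.075, 0.0121]
orientation: [-179.6, 0.1, 94.9]
force: [-13.0, -1.7, 12.7]
opening: 0.0481
clock: 28.72
tool_pos: [0.5091, 0.0748, 0.012]
orientation: [-179.4, 0.1, 94.9]
force: [-20.2, 1.3, 20.4]
opening: 0.0474
```

The end stop was met at x≈0.509, with reaction -20 N. Now more push toward the fence, and I'll ease the downward load.

```bash
python3 -m jog '0 0 0 0.05 0 -0.03 -1;0 0 0 0 0 0 -1'
python3 -m jog '0 0 0 0.05 0 -0.02 -1;0 0 0 0 0 0 -1'
python3 -c "
from h import *
o=ctrl.get_obs();print(o['moment'].round(2))"
```

```text
clock: 28.98
tool_pos: [0.509, 0.0752, 0.0122]
orientation: [-179.3, 0.2, 94.8]
force: [-10.2, -9.5, 6.5]
opening: 0.0477
clock: 29.22
tool_pos: [0.5086, 0.0759, 0.0126]
orientation: [-179.3, 0.3, 94.8]
force: [-6.7, -17.1, 1.2]
opening: 0.0478
[-6.33  2.15 -0.89]
```

```bash
python3 -m jog '0 0 0 -0.03 0.05 0 -1;0 0 0 0 0 0 -1'
python3 -m jog '0 0 0 0 0.05 0 -1;0 0 0 0 0 0 -1;0 0 0 0 0 0 -1'
python3 - <<'E'
from h import *
import pl
pl.meas(.02,.05,.56,.08,.17,'s8')
for n,a,s in (('side',(240,180,100,90),8),('top',(250,130,80,100),6)):
    p=cv2.imread(f'pics/s8_{n}.png')[:,:,::-1]; crop(n,p,*a,s,n+'8')
E
```

```text
clock: 29.48
tool_pos: [0.5088, 0.0755, 0.0123]
orientation: [-179.1, 0.3, 94.7]
force: [-15.7, -8.2, 7.6]
opening: 0.0477
clock: 29.85
tool_pos: [0.5089, 0.0754, 0.0122]
orientation: [-179.0, 0.3, 94.7]
force: [-23.4, -5.5, 14.6]
opening: 0.0478
side 261 ztop 0.0478 slope [0.008 0.023] rect [611.8 216.9] [44.9 60.9] 72.2
[[575.9000244140625, 204.8000030517578], [633.9000244140625, 186.1999969482422], [647.5999755859375, 228.89999389648438], [589.5999755859375, 247.60000610351562]]
top 73 ztop 0.0329 slope [-0.001  0.008] rect [478.5  73.5] [19.1 46.1] 1.0
[[468.5, 96.4000015258789], [469.29998779296875, 50.29999923706055], [488.3999938964844, 50.70000076293945], [487.6000061035156, 96.80000305175781]]
[0.5089 0.0754 0.0122] [-179.     0.3   94.7]
```

View pics/side8.png

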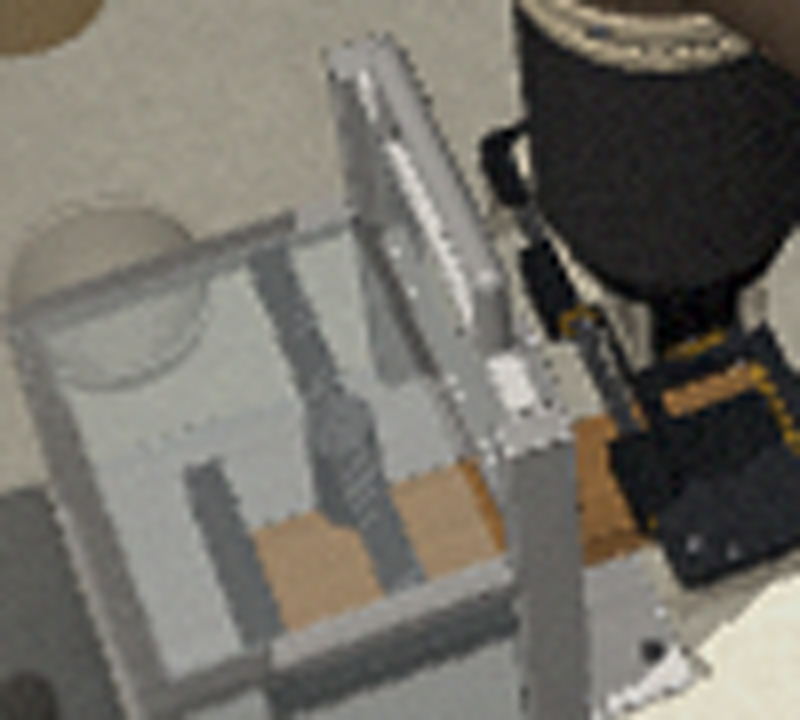

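View pics/top8.png

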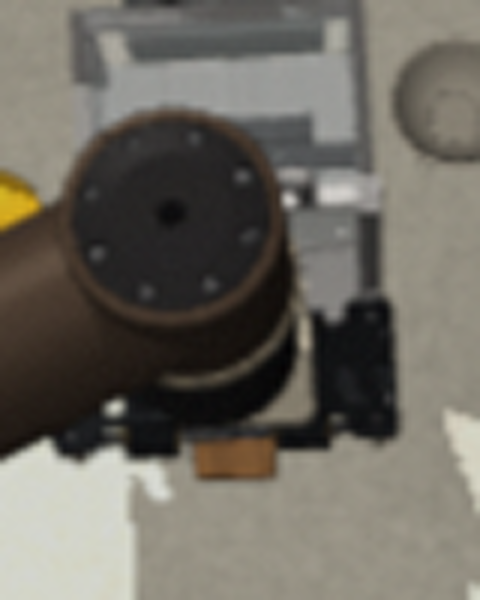

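The view shows the plaque's end on the stop (265,580) and its side at the fence, with the sash up and the wrist clear. The force/moment balance says there is too little fence push and the load is biased to the right end corner. I'll add fence push and ease the yaw a touch.

```bash
python3 -m jog '0 0 0.03 0.04 0 0 -1;0 0 0 0 0 0 -1;0 0 0 0 0 0 -1'
cat > f.py <<'E'
from h import *
o=ctrl.get_obs(); a=np.radians(4.9);c,s=np.cos(a),np.sin(a);F=o["force"]
print("Fb",round(c*F[0]+s*F[1],1),round(-s*F[0]+c*F[1],1),round(F[2],1),"M",o["moment"].round(2),o["tool_pos"].round(4),o["orientation"].round(2))
E
python3 f.py
```

```text
clock: 30.32
tool_pos: [0.5088, 0.0757, 0.0122]
orientation: [-178.9, 0.4, 94.6]
force: [-19.3, -13.4, 13.6]
opening: 0.0477
Fb -20.4 -11.7 13.6 M [-4.67  7.17 -0.49] [0.5088 0.0757 0.0122] [-178.93    0.4    94.58]
```

```bash
python3 -m jog '-0.1 0 -0.02 0 0 -0.01 -1;0 0 0 0 0 0 -1;0 0 0 0 0 0 -1'
python3 f.py
```

```text
clock: 30.7
tool_pos: [0.5089, 0.0757, 0.0123]
orientation: [-179.5, 0.4, 94.7]
force: [-17.5, -13.2, 10.2]
opening: 0.0479
Fb -18.6 -11.7 10.2 M [-4.49  6.7  -0.58] [0.5089 0.0757 0.0123] [-179.51    0.39   94.66]
```

```bash
python3 -m jog '-0.08 0 -0.02 0 0.02 -0.02 -1;0 0 0 0 0 0 -1;0 0 0 0 0 0 -1'
python3 f.py
```

```text
clock: 31.08
tool_pos: [0.509, 0.0757, 0.0124]
orientation: [-179.9, 0.4, 94.7]
force: [-16.8, -10.7, 3.8]
opening: 0.0476
Fb -17.6 -9.2 3.8 M [-4.05  6.82 -0.73] [0.509  0.0757 0.0124] [-179.89    0.4    94.74]
```

```bash
python3 -m jog '0 0 -0.01 0.03 0.03 0 -1;0 0 0 0 0 0 -1;0 0 0 0 0 0 -1;0 0 0 0 0 0 -1'
python3 f.py
python3 - <<'E'
from h import *
import fit
q0=[.589,.0757,np.radians(4.9)]
for n,(u0,v0,w,h),s in (("side",(245,190,85,75),9),("top",(250,130,80,100),6)):
    p,d=vision.snapshot(n); im=cv2.resize(p[v0:v0+h,u0:u0+w,::-1],None,fx=s,fy=s,interpolation=cv2.INTER_CUBIC)
    cv2.imwrite(f"pics/end_{n}.png",im)
    w3=cloud(n,d); m=(w3[...,2]>.21)&(w3[...,2]<.26)&(abs(w3[...,0]-.59)<.02)&(abs(w3[...,1]-.076)<.05)
    if m.sum()>5: print(n,"handle z",np.percentile(w3[m][:,2],[50,75,95]).round(4))
for t in ["offcut","bowl","candle","oil","dish","tin"]:
    print(t,[(round(r["score"],2),np.round(r["location"],3).tolist()) for r in nets.boxes_of(t,"side")][:2])
E
```

```text
clock: 31.58
tool_pos: [0.509, 0.0758, 0.0123]
orientation: [-179.8, 0.5, 94.8]
force: [-19.8, -15.8, 8.1]
opening: 0.0476
Fb -21.1 -14.0 8.1 M [-5.76  7.43 -0.77] [0.509  0.0758 0.0123] [-179.76    0.48   94.77]
side handle z [0.2404 0.2416 0.2431]
top handle z [0.2408 0.2437 0.2456]
offcut [(0.82, [0.563, -0.314, 0.022])]
bowl [(0.65, [0.7, -0.081, 0.032])]
candle [(0.62, [0.615, 0.233, 0.045])]
oil [(0.69, [0.635, 0.462, 0.116])]
dish [(0.79, [0.483, 0.453, 0.009])]
tin [(0.94, [0.701, -0.22, 0.066])]
```

View pics/end_side.png

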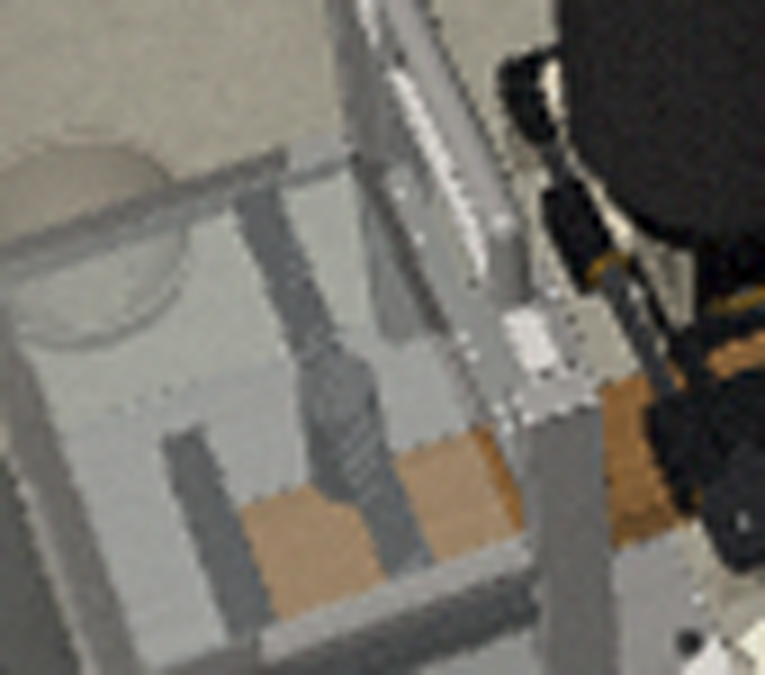

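The end face runs parallel along the stop (255,510)–(270,610) with no visible gap at the fence, the sash is up, and bystanders are unchanged. A tiny rebalance, then I hand it in.

```bash
python3 -m jog '0 0 -0.02 -0.01 0.01 -0.01 -1;0 0 0 0 0 0 -1;0 0 0 0 0 0 -1;0 0 0 0 0 0 -1;0 0 0 0 0 0 -1;0 0 0 0 0 0 -1'
python3 f.py
```

```text
clock: 32.72
tool_pos: [0.509, 0.0757, 0.0123]
orientation: [-179.7, 0.5, 94.9]
force: [-20.8, -12.3, 4.7]
opening: 0.048
Fb -21.7 -10.5 4.7 M [-4.65  7.78 -0.9 ] [0.509  0.0757 0.0123] [-179.73    0.46   94.85]
```

```bash
python3 -c "
from plant import ctrl
print(ctrl.close_job())"; python3 f.py
```

```text
the job is handed in; nothing more can be done
None
the job is handed in; nothing more can be done
```

The sash is up, and I handed the job in at about 33 s with the plaque still gripped and pushed into the corner.

- **Sash:** I lifted it by the handle to its upper stop. My first release looked as if it pulled the sash down 1–2 mm. So I gripped it again, lifted to about 30 N, and let go while still lifting. Both cameras then put the handle top at 0.242–0.244 m; fully up is 0.242 m.
- **Plaque:** I took the 200 mm bar, the middle one of the three look-alike bars, slid it in flat on the deck, and pressed it to the fence and then the end stop.
- **Last checks:**
    - **Push:** the reaction was about 22 N from the end stop and 10 N from the fence. The measured turning moment fits flush contact on both faces.
    - **Grip:** the opening was 48 mm, matching the plaque's width.
    - **Position:** the final tool position was within about 1.5 mm of the home position I calculated.
    - **Picture:** the last picture shows the plaque's end parallel to the stop with no visible gap. Sub-millimetre flushness could not be seen.
- **Bystanders:** the last side view found the offcut, bowl, candle, bottle, dish and tin unmoved within measuring error.
- **Disagreement:** the estimates of the booth's angle ranged from 4.75° to 5.2°. I settled the final alignment by force rather than by the images.

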